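# Pre-use check of a guarded bench pull tester

## Task

Do the pre-use check of the pull tester: lift its clear guard open until it rests right back on its stop, then pull the sprung T-handle out until the pointer lines up with the set marker on the scale, without running clearly past it, and hold it there for two seconds. Ease the handle gently all the way back in, never letting it snap, and leave the guard open. Do not shift the set marker or disturb the other things on the bench.

Things in the scene. Friction and masses are not known exactly. Their poses are not given: they have to be found in the camera images.
- tester: Pull tester fixed to the bench, grey plate 190 (x) x 350 (y) x 12 mm. Origin at bench height, mid-plate; y is the gauge's long axis. Aluminium gauge housing 60 mm wide at x=-15, y=-25 to 115, top 62 mm high, pale ruled scale on top; clamp block 52 mm high at y=132 to 168. Hinge posts with stop brackets, 137 mm high, at x=79 to 107, y=-105 and 105.
- pull (a joint): Pull of the sprung handle in m: 0 fully home, grows as the handle is pulled along the tester's -y, end of travel 0.09. The spring pulls it home with about 2.3 N at 0 and 130 N per m more (about 9 N at 50 mm).
- pull_grip (a point): Centre of the black T-handle, axis 45 mm above the bench: round crossbar 14 mm thick, 100 mm long along the tester's x, on a 10 mm rod entering the housing on its +y side. At home its axis is 50 mm from the housing (42 mm from the nose bush round the rod, 26 mm wide). The closed guard covers it. Axes as the tester's.
- pointer (a point): Top of the thin black pointer blade (6 mm along y, 44 mm across, 12 mm high, top 76 mm above the bench) that rides over the scale and moves with the handle; axes as the tester's.
- marker_tip (a point): Tip of the set marker: black block (24 x 20 x 14 mm) with a narrow 4 mm nose towards the pointer's track, on the scale 35 to 65 mm from the pointer's home in -y. The pointer lines up with it when both have the same y in the tester's frame; they do not touch. Axes as the tester's.
- guard (a joint): Opening angle of the guard in rad: 0 closed (level), 1.75 resting on its stop, leaning back a little past upright. A stiff hinge: it stays at any angle and needs about 4 N at the handle to lift.
- guard_hinge (a point): Middle of the guard's hinge line, which runs along the tester's y on the +x side, 104 mm above the bench. Guard: clear plate 165 mm (hinge to free edge) x 240 mm x 4 mm with grey edges and a 12 mm lip under the free edge; turns with the guard.
- guard_handle (a point): Middle of the guard's steel bar handle: round bar 12 mm thick, 110 mm long along the tester's y, 42 mm off the guard's outer (upper) face, 140 mm from the hinge line; with the guard open it is on the +x side, 230 mm high. The bar can turn in a pinch. Turns with the guard.
- dish: Bystander: loose open glass dish 120 x 170 x 50 mm, origin under its middle.
- meter: Bystander: loose white hand-held meter lying on its back, 70 x 150 x 34 mm plus a 30 mm steel tip along +y, origin under its middle.
- board: Bystander: loose green circuit board 100 x 140 mm on 12 mm legs with brass connectors (28 mm high), origin at bench height under its middle.

How it is judged:
By the outcome, as a careful person would: the job done as asked, in the order asked, and still so for the second after the job is handed in, with the robot touching nothing.
It also fails if it takes over 62 s, if anything falls off the work surface, if the arm or the gripper's body presses on something with over 40 N, if the wrist force passes 120 N, or if a joint passes its speed limit or range.

## Robot

A 7-joint arm with a two-finger parallel gripper is mounted at the origin on the work surface. World frame = base frame: x ahead of the robot, y to its left, z up, the work surface at z = 0. Lengths are in m, angles in degrees, forces in N, time in s.
With the tool pointing down it reaches from about 0.4 to 0.925 m from the base axis. Payload 4.1 kg.
Tool frame: the origin (TCP) lies where the fingers leave the gripper's body, on its centre line; the fingertips stand 73 mm ahead of it and the grasp point (between the pads) lies 54 mm ahead of it; z points along the fingers, y is the line along which they close (so a half turn about z gives the same grasp; the last joint's range is limited). The gripper opens to 85 mm and grips with 20 to 120 N. Pads are 22 mm wide; open, the fingers measure 114 mm over their backs; the gripper's body (76 mm by 85 mm) begins 54 mm behind the grasp point. The pads swing forward as they close: fully open they stand 13 mm farther back than shut.
Start: joints at [-68.927, 22.827, 2.584, 88.041, -1.071, 69.15, -2.905], TCP at [0.293, 0.58, 0.304] pointing down, gripper open.
Joint ranges: [-161.44, 161.44], [-28.35, 127.94], [-78.24, 83.42], [0, 140.83], [-78.03, 258.03], [13.02, 114.36], [-168.23, 168.23]. Speed limits (degrees/s): [147.25, 147.25, 180, 180, 180, 180, 180].

## Interface

Orientations are given as a 3x3 rotation matrix whose columns are the frame's x, y, z axes.
In Python, from station import arm, eyes, workorder gives the robot as it stands. Calls block until the motion is done:
- arm.move_ptp(position, orientation): joint-space move of the TCP to a pose.
- arm.movel(position, ori=None, v=0.15): straight line of the TCP; ori=None keeps the orientation; v is the mean speed in m/s.
- arm.movej(angles): joint-space move.
- arm.open_jaws() and arm.gripper_close(strength=None): open the fingers fully, or close them until they stop; strength is the grip in N (None keeps the last).
- arm.dwell(seconds).
- arm.solve_ik(position, orientation): joint angles nearest the present ones, or None.
- arm.get_state(): the state.
- eyes.capture(name): name is "side" or "top"; returns a dict with "img" (384x512x3 uint8, red, green, blue), "K" (3x3 intrinsics, pixels), "rvec" (rotation vector, rad) and "tvec" (3), from world to camera coordinates, as OpenCV has them. Camera axes: x right, y down, z forward; pixel columns grow to the right and rows downward; lengths in m; the calibration is good to about 2 mm. A picture is of the moment at which its call begins. There is no depth.
A pose or a line that the arm cannot do raises arm.IKError and nothing moves.
- workorder.job_done(): hands the job in; it is judged then, once.
The state is a dict: "time": time; "qpos": joint angles; "joint_vel": joint speeds; "joint_torque": joint torques, N m; "tcp_pos": TCP position; "orientation": TCP orientation; "ft_force": force on the tool from outside, world axes, zero at the start; "wrist_torque": the same for the moment, N m; "gripper_width": opening from 0.0 (shut) to 1.0 (fully open); "grasp_force": force on a finger pad.
Only numpy, scipy, OpenCV 4.12 (cv2) and the standard library are available. Lean on these libraries where they do the work, as an engineer would, in place of code of your own. Each camera call takes 0.05 s, during which the arm holds its last target. There are 200 camera calls.

## Working session

There is one attempt and no reset: what is moved stays moved. The work goes in short steps, each a Python script; the robot and the scene stay as the last script left them, time stands still between calls to the robot, and variables do not carry over. Pictures are saved under pics/ and viewed, at most 11 in all, crops included, and the job is handed in when it is done.

```bash
ls; mkdir -p pics; python3 - <<'E'
from station import arm, eyes
import cv2,numpy as np
for n in("side","top"):
    c=eyes.capture(n); cv2.imwrite(f"pics/{n}0.png",cv2.resize(c["img"][:,:,::-1],(800,600),interpolation=cv2.INTER_CUBIC))
    R=cv2.Rodrigues(np.array(c["rvec"]))[0]; print(n,c["K"],(-R.T@np.array(c["tvec"]).ravel()).round(3),R.round(2).tolist())
s=arm.get_state();print(s)
E
```

```text
pics
side [[370.52747194   0.         250.81983707]
 [  0.         370.52747194 192.97981865]
 [  0.           0.           1.        ]] [ 0.298 -0.711  0.797] [[0.92, -0.4, 0.0], [-0.26, -0.61, -0.75], [0.3, 0.69, -0.66]]
top [[458.23218388   0.         254.89653018]
 [  0.         458.23218388 188.75464743]
 [  0.           0.           1.        ]] [0.379 0.024 1.572] [[0.01, -1.0, 0.01], [-0.98, -0.01, -0.18], [0.18, -0.01, -0.98]]
{'time': 0.1, 'qpos': array([-68.92670895,  22.86565611,   2.57927744,  88.10488271,
        -1.07159284,  69.15076044,  -2.90731703]), 'joint_vel': array([-0.03049451,  0.01786775,  0.01468904, -0.17964325,  0.08293105,
       -0.00328294, -0.04677353]), 'joint_torque': array([ 3.54820411e-03, -4.76263797e+01,  1.37006968e+00, -2.54948509e+01,
        1.19902060e-02,  5.06393422e-03,  1.25917444e-05]), 'tcp_pos': array([0.29228341, 0.5800944 , 0.30300579]), 'orientation': array([[-8.93053023e-01,  4.49950946e-01, -6.66416874e-04],
       [ 4.49951426e-01,  8.93051668e-01, -1.55945256e-03],
       [-1.06532455e-04, -1.69252905e-03, -9.99998562e-01]]), 'ft_force': array([-0.25359775,  0.09190608, -0.22435524]), 'wrist_torque': array([ 0.00937968,  0.03704482, -0.03285156]), 'grasp_force': 0.0, 'gripper_width': 0.9980145294786331}
```

View pics/side0.png

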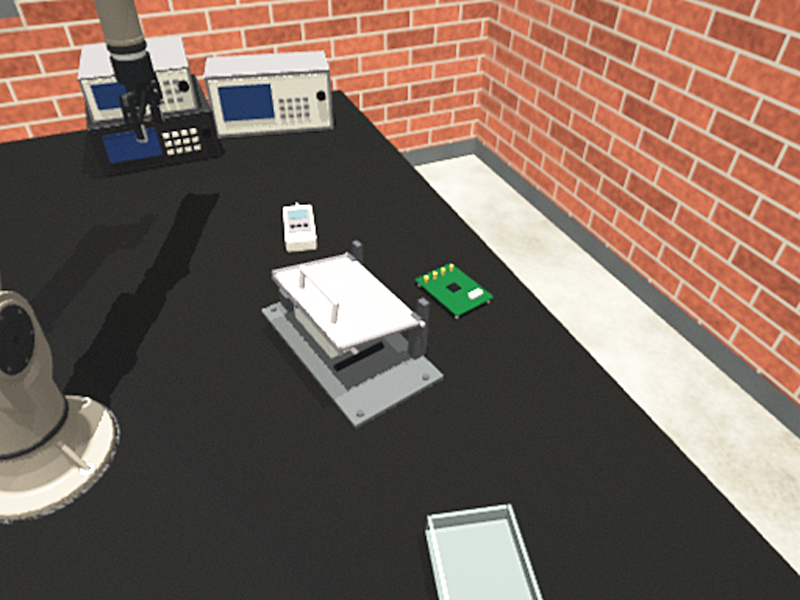

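View pics/top0.png

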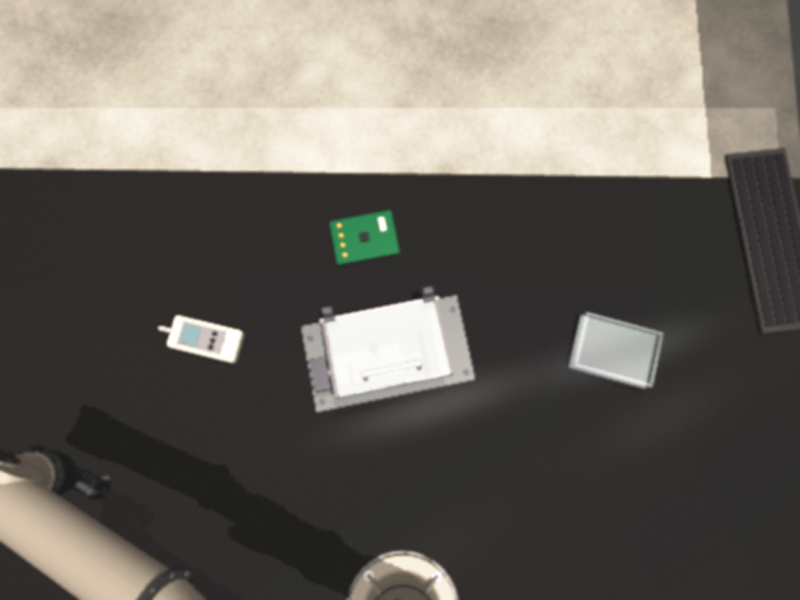

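The side view shows the tester with its closed guard, and the handle bar post feet at about (303,275) and (335,312). The top view shows plate corners near (303,326), (458,297), (474,380) and (318,411), with the dish, meter and board clear of the tester. I'll enlarge the tester.

```bash
python3 - <<'E'
from station import arm, eyes
import cv2,numpy as np
a=cv2.imread("pics/top0.png")
c=eyes.capture("top")["img"][:,:,::-1]
cv2.imwrite("pics/t1.png",cv2.resize(c[180:270,185:310],None,fx=6.4,fy=6.4,interpolation=cv2.INTER_CUBIC))
c=eyes.capture("side")["img"][:,:,::-1]
cv2.imwrite("pics/s1.png",cv2.resize(c[150:275,160:290],None,fx=4.8,fy=4.8,interpolation=cv2.INTER_CUBIC))
E
```

```text
(no output)
```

View pics/t1.png

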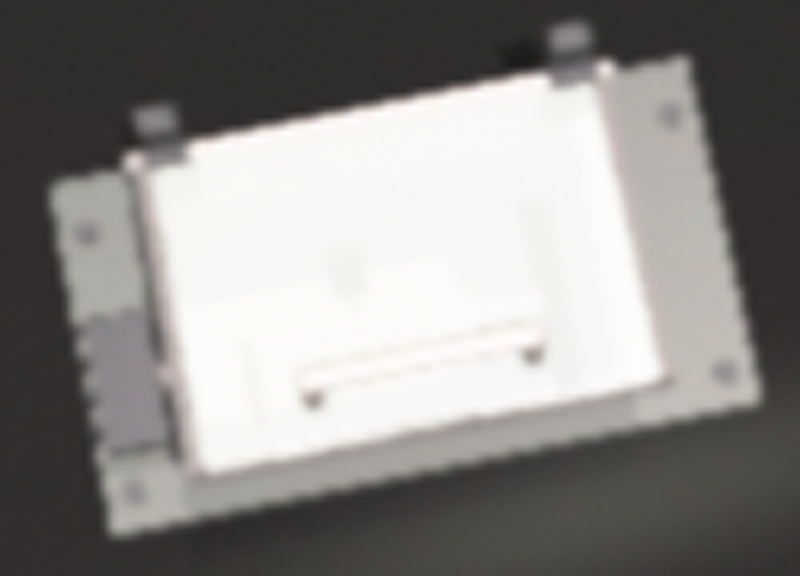

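View pics/s1.png

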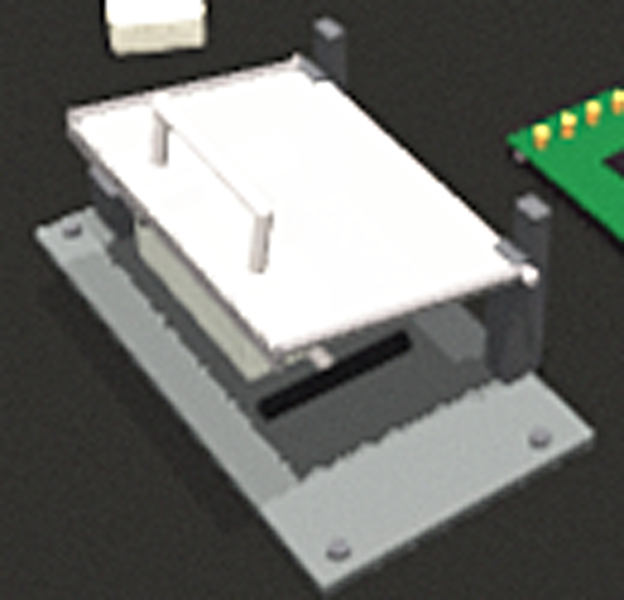

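```bash
cat > h.py <<'E'
from station import arm, eyes, workorder
import cv2,numpy as np
from scipy.optimize import least_squares
def proj(c,P):
    return cv2.projectPoints(np.array(P,float).reshape(-1,1,3),np.array(c["rvec"],float),np.array(c["tvec"],float),np.array(c["K"]),None)[0].reshape(-1,2)
def uncrop(p,s,o): return (np.array(p,float)+.5)/s-.5+np.array(o)
def onplane(c,px,z):
    R=cv2.Rodrigues(np.array(c["rvec"],float))[0];t=np.array(c["tvec"],float).ravel()
    d=R.T@np.linalg.inv(c["K"])@np.r_[px,1];o=-R.T@t
    return o+d*(z-o[2])/d[2]
def T(p,P):
    x,y,a=p;P=np.atleast_2d(P);ca,sa=np.cos(a),np.sin(a)
    return np.c_[x+ca*P[:,0]-sa*P[:,1],y+sa*P[:,0]+ca*P[:,1],P[:,2]]
E
python3 - <<'E'
from h import *
ct=eyes.capture("top");cs=eyes.capture("side")
X,Y=.095,.175
tp=uncrop([(50,182),(690,57),(762,403),(110,536)],6.4,(185,180));tw=[(X,Y,.012),(X,-Y,.012),(-X,-Y,.012),(-X,Y,.012)]
sp=uncrop([(37,235),(325,580),(593,433),(263,410),(408,342)],4.8,(160,150));sw=[(-X,Y,.012),(-X,-Y,.012),(X,-Y,.012),(-.065,-.075,.045),(.035,-.075,.045)]
bt=uncrop([(300,385),(543,332)],6.4,(185,180));bs=uncrop([(160,105),(268,213)],4.8,(160,150))
def f(q):
    p=q[:3];hx,hz=q[3:];b=[(hx,.055,hz),(hx,-.055,hz)]
    return np.r_[proj(ct,T(p,tw))-tp,proj(cs,T(p,sw))-sp,proj(ct,T(p,b))-bt,proj(cs,T(p,b))-bs].ravel()
r=least_squares(f,[.5,.02,.15,-.06,.15]);print(r.x.round(4));print(r.fun.reshape(-1,2).round(1).tolist())
np.save("pose.npy",r.x)
E
```

```text
[ 0.5321  0.0388  0.2097 -0.0471  0.1716]
[[-0.2, 0.4], [-0.5, 0.2], [0.1, 0.3], [0.2, 0.1], [-0.7, -0.7], [-0.7, 1.7], [0.5, 0.2], [1.1, -0.1], [1.1, -1.1], [1.0, -0.6], [-1.6, 0.5], [0.6, 0.3], [-0.9, -0.4]]
```

```bash
python3 - <<'E'
from h import *
ct=eyes.capture("top");cs=eyes.capture("side");p=np.load("pose.npy")[:3]
U=lambda t:uncrop(t,6.4,(185,180));V=lambda t:uncrop(t,4.8,(160,150))
def tri(a,b):
    M=lambda c:np.array(c["K"])@np.c_[cv2.Rodrigues(np.array(c["rvec"],float))[0],np.array(c["tvec"],float).ravel()]
    X=cv2.triangulatePoints(M(ct),M(cs),U(a).reshape(2,1),V(b).reshape(2,1)).ravel();X=X[:3]/X[3]
    d=X[:2]-p[:2];c,s=np.cos(p[2]),np.sin(p[2]);e=max(abs(proj(ct,X)[0]-U(a)).max(),abs(proj(cs,X)[0]-V(b)).max())
    return np.r_[c*d[0]+s*d[1],-s*d[0]+c*d[1],X[2],e].round(4)
for n,a,b in [("plate-x-y",(762,403),(325,580)),("plate+x-y",(690,57),(593,433)),("plate-x+y",(110,536),(37,235)),("g -x+y",(195,470),(70,122)),("g-x-y",(665,380),(275,345)),("g+x-y",(605,68),(530,270)),("bar+y",(300,380),(160,105)),("bar-y",(540,330),(268,213)),("foot+y",(313,400),(158,160)),("foot-y",(533,355),(258,268)),("post-y",(570,35),(533,203))]: print(n,tri(a,b))
for w in [(-.065,-.075,.045),(.035,-.075,.045),(-.060,.055,.148),(-.06,-.055,.148)]:
    q=proj(ct,T(p,w))[0];r=proj(cs,T(p,w))[0];print(w,((q-(185,180))*6.4).round(),((r-(160,150))*4.8).round())
E
```

```text
plate-x-y [-0.0936 -0.1746  0.0174  0.4316]
plate+x-y [ 0.094  -0.176   0.0151  0.5707]
plate-x+y [-0.0938  0.1759  0.0077  0.2364]
g -x+y [-0.0773  0.1176  0.134   0.7388]
g-x-y [-0.0788 -0.1152  0.1393  0.1219]
g+x-y [ 0.083  -0.1215  0.109   0.0643]
bar+y [-0.0466  0.0581  0.1707  0.2887]
bar-y [-0.0458 -0.0586  0.1723  0.2647]
foot+y [-0.0543  0.0546  0.1358  0.0831]
foot-y [-0.0536 -0.0551  0.1336  0.0572]
post-y [ 0.0974 -0.1047  0.1401  0.1565]
(-0.065, -0.075, 0.045) [566. 379.] [267. 408.]
(0.035, -0.075, 0.045) [527. 192.] [411. 335.]
(-0.06, 0.055, 0.148) [311. 408.] [145. 145.]
(-0.06, -0.055, 0.148) [534. 363.] [244. 251.]
```

```bash
cat >> h.py <<'E'
p=np.load("pose.npy")[:3]; HX,HZ=.0845,.104
ex=np.array([np.cos(p[2]),np.sin(p[2]),0]);ez=np.array([0,0,1.]);ey=np.cross(ez,ex)
def W(x,y,z): return T(p,(x,y,z))[0]
def ori(a):  # a>0: gripper body leans to tester +x
    z=-(np.sin(a)*ex+np.cos(a)*ez);y=np.cos(a)*ex-np.sin(a)*ez
    return np.c_[np.cross(y,z),y,z]
def bar(th,h=.044): return W(HX-.14*np.cos(th)+h*np.sin(th),0,HZ+.14*np.sin(th)+h*np.cos(th))
def tcp(g,a,d=.054): R=ori(a);return g-d*R[:,2],R
def rep(m=""):
    s=arm.get_state();print(m,"t%.1f"%s["time"],"F(t)",np.round([s["ft_force"]@ex,s["ft_force"]@ey,s["ft_force"][2]],1),"w%.2f g%.0f"%(s["gripper_width"],s["grasp_force"]));return s
E
python3 - <<'E'
from h import *
for th,a in [(.17,.1),(.4,.3),(.7,.45),(.9,.6),(.9,.8)]:
    for up in (0,.1):
        P,R=tcp(bar(th),a);q=arm.solve_ik(P-up*R[:,2],R);print(th,a,up,None if q is None else np.round(q))
E
```

```text
0.17 0.1 0 [-36.  16.  32. 112.  -9.  60.  13.]
0.17 0.1 0.1 [-38.  11.  33. 104.  -6.  73.   9.]
0.4 0.3 0 [-32.  24.  30. 100.  -9.  77.  13.]
0.4 0.3 0.1 [-32.  22.  30.  89.  -8.  89.  12.]
0.7 0.45 0 [-28.  30.  27.  88.  -9.  90.  13.]
0.7 0.45 0.1 [-26.  31.  27.  75.  -8. 103.  12.]
0.9 0.6 0 [-24.  37.  24.  77.  -8. 102.  12.]
0.9 0.6 0.1 None
0.9 0.8 0 [-22.  44.  21.  71.  -6. 113.  12.]
0.9 0.8 0.1 None
```

```bash
python3 - <<'E'
from h import *
P,R=tcp(bar(.17),.1); arm.move_ptp(P-.07*R[:,2],R); arm.movel(P,R,v=.12); rep("at bar")
arm.gripper_close(30); rep("closed")
for th in np.arange(.25,.81,.11):
    P,R=tcp(bar(th),max(.1,.1+(th-.2)*.58)); arm.movel(P,R,v=.1); rep("%.2f"%th)
for n in("side",):
    c=eyes.capture(n)["img"][:,:,::-1]; cv2.imwrite("pics/a1.png",cv2.resize(c[90:290,130:330],(600,600),interpolation=cv2.INTER_CUBIC))
E
```

```text
at bar t3.2 F(t) [ 0.4  0.6 -0.5] w1.00 g0
closed t3.9 F(t) [-5.8  0.5  3.3] w0.12 g29
0.25 t4.2 F(t) [-5.9  1.3  3.3] w0.12 g30
0.36 t4.5 F(t) [-6.8  0.5  4.5] w0.13 g31
0.47 t4.8 F(t) [-6.5  0.7  6.3] w0.12 g31
0.58 t5.2 F(t) [-6.1  1.1  7.1] w0.13 g31
0.69 t5.5 F(t) [-5.   1.8  8. ] w0.12 g31
0.80 t5.8 F(t) [-3.4  1.9  7.8] w0.13 g31
```

View pics/a1.png

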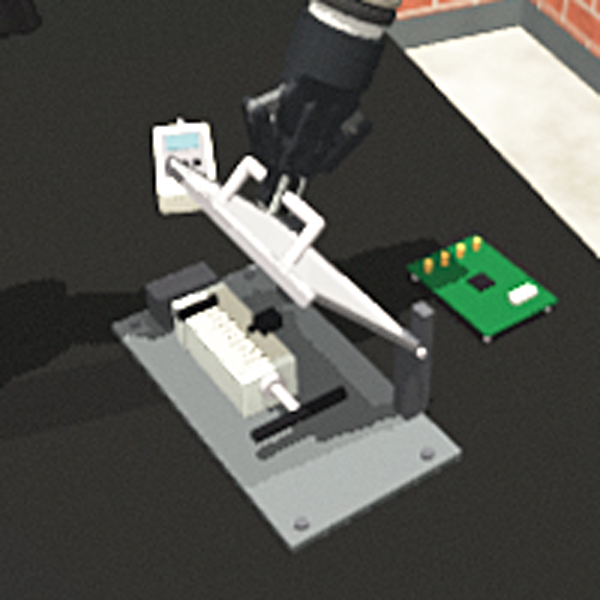

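The picture shows the guard lifted to about 45° in the grip. The handle is uncovered at (300,415), the pointer sits at (195,305) and the marker at (265,322). Next I'll release and push the guard from its inner side.

```bash
python3 - <<'E'
from h import *
arm.open_jaws(); s=rep("open")
R=ori(.45); P=s["tcp_pos"]-.07*s["orientation"][:,2]; arm.movel(P,v=.2)
def fin(x,z): return tcp(W(x,0,z),0,.073)   # fingertip position, tool down
def edge(th,tipdz=.035):
    xe=HX-.165*np.cos(th)-.012*np.sin(th);ze=HZ+.165*np.sin(th); return xe-.0145,ze-tipdz
P,R=fin(-.11,.34); arm.move_ptp(P,R); arm.gripper_close(30)
x,z=edge(.75); P,R=fin(x-.03,z); arm.movel(P,R,v=.25); rep("pre")
for th in list(np.arange(.9,1.66,.15))+[1.7]:
    P,R=fin(*edge(th)); arm.movel(P,v=.12); rep("%.2f"%th)
for th in np.arange(1.72,1.95,.02):
    P,R=fin(*edge(th)); P[2]=fin(*edge(1.7))[0][2]; arm.movel(P,v=.04); s=rep("%.2f"%th)
    if s["ft_force"]@ex<-13: break
c=eyes.capture("side")["img"][:,:,::-1]; cv2.imwrite("pics/a2.png",cv2.resize(c[90:290,130:330],(600,600),interpolation=cv2.INTER_CUBIC))
E
```

```text
open t6.6 F(t) [-0.1  0.6  0.6] w1.00 g0
pre t9.5 F(t) [ 0.4  0.2 -0. ] w0.00 g0
0.90 t10.0 F(t) [-16.3   1.4  13.8] w0.00 g8
1.05 t10.4 F(t) [-1.  -0.7  0.9] w0.00 g1
1.20 t10.7 F(t) [-0.  -0.6  0.5] w0.00 g0
1.35 t11.1 F(t) [-0.1  0.3  0.1] w0.00 g0
1.50 t11.4 F(t) [-0.2 -0.4 -0.3] w-0.00 g0
1.65 t11.8 F(t) [-0.7  0.6 -0.7] w-0.00 g0
1.70 t12.1 F(t) [-0.2 -1.4 -1.2] w-0.00 g0
1.72 t12.3 F(t) [-2.1  1.  -1.3] w-0.00 g1
1.74 t12.6 F(t) [-4.8  0.7  0.3] w-0.00 g2
1.76 t12.8 F(t) [-13.2   1.7   5.6] w-0.00 g6
```

View pics/a2.png

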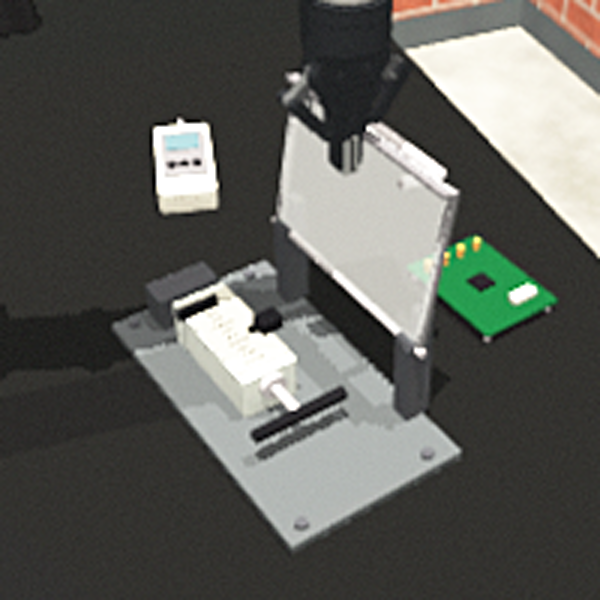

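The guard is upright and leaning back. I'll confirm the stop with a firmer push, move above the handle, and measure the marker and pointer.

```bash
python3 - <<'E'
from h import *
s=arm.get_state();P=s["tcp_pos"].copy()
for i in range(5):
    P=P+.004*ex; arm.movel(P,v=.04); s=rep("push %.4f"%((s["tcp_pos"]-P)@ex))
    if s["ft_force"]@ex<-24: break
print("moved x_t",(arm.get_state()["tcp_pos"][:2]-p[:2])@ex[:2])
arm.movel(arm.get_state()["tcp_pos"]-.06*ex,v=.2)
g,R=tcp(W(.015,-.0465,.20),0,.073); arm.move_ptp(g,R); rep("above")
c=eyes.capture("side"); i=c["img"][:,:,::-1]; cv2.imwrite("pics/b1.png",cv2.resize(i[170:250,175:275],None,fx=7,fy=7,interpolation=cv2.INTER_CUBIC))
c=eyes.capture("top"); i=c["img"][:,:,::-1]; cv2.imwrite("pics/b2.png",cv2.resize(i[180:270,185:310],None,fx=6.4,fy=6.4,interpolation=cv2.INTER_CUBIC))
E
```

```text
push -0.0040 t13.1 F(t) [-14.6   1.9   8.3] w-0.00 g8
push -0.0079 t13.3 F(t) [-26.2   3.7  14.8] w0.00 g13
moved x_t 0.08676191558619217
above t14.2 F(t) [1.  0.2 0.7] w-0.00 g0
```

View pics/b1.png

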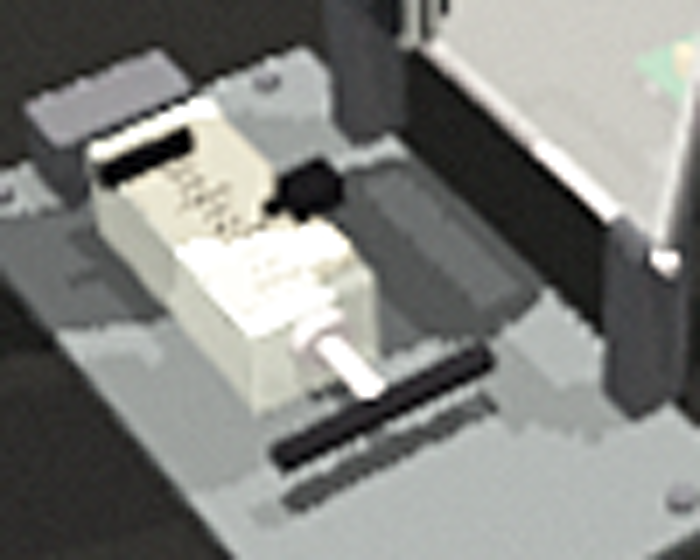

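View pics/b2.png

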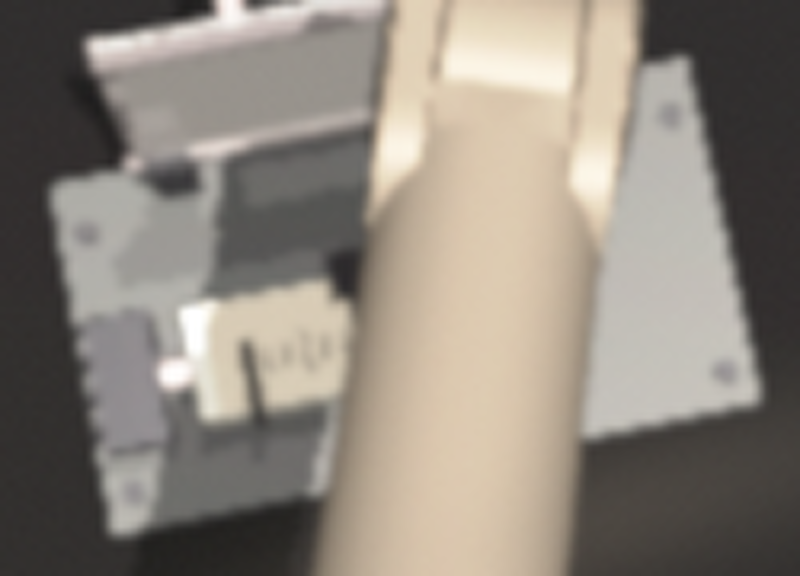

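The side crop shows the pointer blade from (100,165) to (190,140) and the marker block at (315,190) with its nose tip at about (265,205). In the top crop the arm hides the marker, so I'll step aside for one combined close view.

```bash
python3 - <<'E'
from h import *
g,R=tcp(W(.0,-.27,.22),0,.073); arm.move_ptp(g,R); rep()
A=eyes.capture("side"); B=eyes.capture("top")
a=A["img"][180:215,182:232,::-1]; b=B["img"][215:253,208:258,::-1]
print(a.shape,b.shape)
f=lambda i:cv2.resize(i,None,fx=8,fy=8,interpolation=cv2.INTER_CUBIC)
cv2.imwrite("pics/c1.png",np.vstack([f(a),f(b)]))
E
```

```text
t15.2 F(t) [0.2 1.5 0. ] w-0.00 g0
(35, 50, 3) (38, 50, 3)
```

View pics/c1.png

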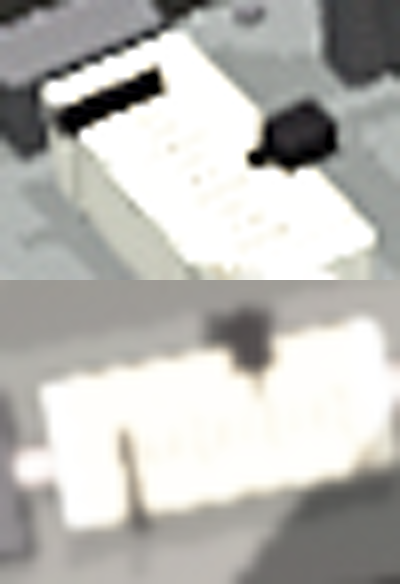

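```bash
python3 - <<'E'
from h import *
A=eyes.capture("side"); B=eyes.capture("top")
def tf(X): d=X-np.r_[p[:2],0]; return np.round([d@ex*1e3,d@ey*1e3,X[2]*1e3],1)
def S(px,z): return tf(onplane(A,uncrop(px,8,(182,180)),z))
def Tp(px,z): return tf(onplane(B,uncrop((px[0],px[1]-280),8,(208,215)),z))
print("housing side", [S(q,.062) for q in [(45,85),(375,240),(190,260)]])
print("housing top", [Tp(q,.062) for q in [(45,390),(70,528),(380,318),(395,440)]])
print("ptr side", [S(q,z) for q,z in [((57,112),.076),((158,68),.076),((65,132),.064),((163,92),.064)]])
print("ptr top", [Tp(q,.076) for q in [(124,435),(138,522)]])
print("nose side", [S((250,160),z) for z in (.064,.068,.072,.076)],"blk",[S(q,.076) for q in [(255,115),(300,100),(335,120),(270,135)]])
print("nose top", [Tp((260,z),.07) for z in (368,380,395)],"blk",[Tp(q,.076) for q in [(210,325),(268,308),(272,365),(222,345)]])
# dark pixels model overlay numbers
def sp(P): return ((proj(A,T(p,P))-(182,180))*8+3.5).round()
for y in (.085,.09,.095,.1): print(y,sp([(-.037,y-.003,.076),(.007,y-.003,.076),(-.037,y-.003,.064),(.007,y-.003,.064),(-.037,y+.003,.076)]).tolist())
i=A["img"][180:215,182:232].max(2)
print(i[6:24,5:46])
E
```

```text
housing side [array([-47.4, 116.3,  62. ]), array([  8.6, -26.8,  62. ]), array([-50.5,   2.5,  62. ])]
housing top [array([  8.4, 113.5,  62. ]), array([-49.2, 113.7,  62. ]), array([ 10.4, -27.6,  62. ]), array([-40.1, -23.7,  62. ])]
ptr side [array([-57.4,  85. ,  76. ]), array([-14.7,  85.3,  76. ]), array([-54.9,  86.2,  64. ]), array([-14. ,  84.9,  64. ])]
ptr top [array([-17.5,  84.4,  76. ]), array([-53.2,  85.4,  76. ])]
nose side [array([-6.9, 33.4, 64. ]), array([-9. , 29.5, 68. ]), array([-11. ,  25.6,  72. ]), array([-13.1,  21.7,  76. ])] blk [array([ 1.1, 41.7, 76. ]), array([19. , 39.3, 76. ]), array([23.6, 22.4, 76. ]), array([-0.1, 29.1, 76. ])]
nose top [array([-0.9, 24.9, 70. ]), array([-5.8, 25.9, 70. ]), array([-11.8,  27.1,  70. ])] blk [array([19.8, 41.6, 76. ]), array([22., 17., 76.]), array([-1.3, 19.9, 76. ]), array([10.8, 38.3, 76. ])]
0.085 [[110.0, 95.0], [213.0, 51.0], [113.0, 120.0], [215.0, 75.0], [102.0, 87.0]]
0.09 [[103.0, 88.0], [206.0, 44.0], [106.0, 112.0], [208.0, 68.0], [95.0, 79.0]]
0.095 [[97.0, 81.0], [199.0, 37.0], [100.0, 105.0], [202.0
[... 2478 characters left out ...]
38 154 163 157]
 [190 193 202 204 182 194 199 210 236 255 255 255 255 255 255 255 255 254
  252 253 255 255 255 255 255 255  80  33 124  98  17   0  43  79 104 127
  158 168 160 158 162]
 [184 180 196 204 183 192 200 195 230 255 255 255 255 255 255 255 255 254
  255 255 255 251 255 255 255 255 255 255 255 255 198 126 255 255 251 166
  157 157 159 159 160]
 [169 162 191 205 182 197 202 199 199 239 255 255 255 255 255 255 255 255
  255 236 255 255 255 254 253 250 255 255 255 255 255 255 255 255 255 243
  160 151 157 157 158]
 [157 155 177 197 181 196 205 201 200 192 244 255 255 255 255 255 255 255
  255 254 255 255 252 253 253 255 255 255 255 255 255 255 255 255 255 255
  241 158 151 159 160]]
```

```bash
cat > fit.py <<'E'
from h import *
def ren(c,o,sh,boxes):
    k=16;m=np.zeros((sh[0]*k,sh[1]*k),np.uint8)
    for x0,x1,y0,y1,z0,z1 in boxes:
        P=[(x,y,z) for x in(x0,x1) for y in(y0,y1) for z in(z0,z1)]
        q=((proj(c,T(p,P))-np.array(o)+.5)*k).astype(np.float32)
        cv2.fillConvexPoly(m,np.round(cv2.convexHull(q)*16).astype(np.int32),255,shift=4)
    return cv2.resize(m,(sh[1],sh[0]),interpolation=cv2.INTER_AREA)/255.
def fit(c,roi,f,x0):
    r0,r1,c0,c1=roi;i=c["img"][r0:r1,c0:c1].max(2).astype(float)
    d=np.clip((150-i)/110,0,1)
    from scipy.optimize import minimize
    g=lambda v:((np.clip(ren(c,(c0,r0),d.shape,f(v)*1),0,1)-d)**2).sum()
    r=minimize(g,x0,method="Nelder-Mead",options=dict(initial_simplex=np.array([x0]+[np.array(x0)+.004*e for e in np.eye(len(x0))]),xatol=1e-4,fatol=1e-3))
    return r.x.round(4),round(r.fun,2),round(d.sum(),1)
PT=lambda v:[(v[0]-.022,v[0]+.022,v[1]-.003,v[1]+.003,.064,.076)]
def MK(v): x,y,L,h=v; return [(x,x+.020,y-.012,y+.012,.062,.076),(x-abs(L),x,y-.002,y+.002,.063,.063+abs(h))]
def MK2(v): x,y,L,h=v; return [(x,x+.024,y-.010,y+.010,.062,.076),(x-abs(L),x,y-.002,y+.002,.063,.063+abs(h))]
E
python3 - <<'E'
from fit import *
A=eyes.capture("side"); B=eyes.capture("top")
print(fit(A,(187,198,190,205),PT,[-.035,.085]))
for m in(MK,MK2): print(fit(A,(190,202,209,225),m,[.0,.031,.008,.005]))
print(B["img"][215+3:215+14,208+24:208+38].max(2)); print(B["img"][215+17:215+33,208+12:208+22].max(2))
E
```

```text
(array([-0.0384,  0.0855]), np.float64(12.48), np.float64(45.1))
(array([0.0029, 0.0307, 0.0104, 0.0049]), np.float64(8.59), np.float64(64.9))
(array([-0.0004,  0.0305,  0.0081,  0.0057]), np.float64(7.93), np.float64(64.9))
[[161 157 153 153 153 139 125 128 136 145 165 178 182 183]
 [169 152 133 127 123 109  97  99 107 126 159 178 183 183]
 [174 148 119 105  96  88  83  86  92 118 156 175 179 184]
 [174 147 116  97  87  83  83  84  90 122 171 192 200 219]
 [175 149 120 108  97  86  84  86  92 139 216 242 250 252]
 [199 186 179 180 149 105  87  87  93 138 224 252 254 255]
 [244 247 249 248 218 132  92  89  89 128 216 252 255 255]
 [254 254 255 254 239 158 113  98 105 159 232 253 255 255]
 [255 255 255 255 248 215 188 156 162 228 252 255 255 255]
 [255 255 255 255 254 252 249 225 212 249 254 255 255 255]
 [255 255 255 255 255 255 254 244 229 252 255 255 255 255]]
[[255 255 254 254 254 255 255 255 255 255]
 [255 255 251 238 251 255 255 255 255 254]
 [255 254 243 194 237 254 254 255 255 254]
 [255 254 241 173 218 251 253 254 254 253]
 [255 254 241 171 203 248 252 253 254 253]
 [255 255 247 185 190 247 252 253 254 254]
 [255 255 253 224 185 245 254 254 255 255]
 [255 255 254 237 179 234 254 255 255 255]
 [255 255 254 240 172 218 253 255 255 255]
 [255 255 254 241 170 204 251 255 255 255]
 [255 255 254 242 166 183 247 254 254 254]
 [255 255 254 239 161 147 218 239 237 233]
 [254 253 248 217 144 117 156 183 180 175]
 [234 229 211 173 133 112 127 151 161 162]
 [177 176 171 161 145 132 140 156 164 166]
 [164 164 165 163 159 154 158 167 169 170]]
```

```bash
python3 - <<'E'
from fit import *
def f(y,z): return tcp(W(.012,y,z),0,.073)
P,R=f(-.0465,.14); arm.move_ptp(P,R); rep("above")
P,_=f(-.0465,.029); arm.movel(P,v=.12); rep("down")
y=-.052
while y>-.075:
    arm.movel(f(y,.029)[0],v=.03); s=rep("%.4f"%y)
    if s["ft_force"]@ey>1.8: break
    y-=.0015
print("contact",y,(s["tcp_pos"][:2]-p[:2])@ey[:2])
y0=y; arm.movel(f(y0-.045,.029)[0],v=.03); s=rep("45"); print((s["tcp_pos"][:2]-p[:2])@ey[:2])
A=eyes.capture("side"); cv2.imwrite("pics/raw45.png",A["img"][:,:,::-1])
print(fit(A,(185,215,188,232),lambda v:PT(v),[-.035,.041]))
print(A["img"][188:206,198:222].max(2))
E
```

```text
above t16.4 F(t) [ 0.4 -0.9 -0.4] w0.00 g0
down t17.5 F(t) [1.1 0.6 0.3] w0.00 g0
-0.0520 t17.8 F(t) [ 0.3  0.1 -0.8] w-0.00 g0
-0.0535 t18.1 F(t) [ 0.2  0.3 -0.2] w0.00 g0
-0.0550 t18.3 F(t) [-0.8  0.6  0.3] w-0.00 g0
-0.0565 t18.6 F(t) [ 0.2  0.8 -0.4] w-0.00 g0
-0.0580 t18.8 F(t) [ 1.1  0.3 -0.7] w-0.00 g0
-0.0595 t19.1 F(t) [-0.4  2.4 -0.6] w0.00 g1
contact -0.059500000000000004 -0.05891567117395713
45 t20.7 F(t) [-0.1  7.9  2.6] w0.00 g4
-0.10275465238816363
(array([-0.0361,  0.0411]), np.float64(154.87), np.float64(244.8))
[[255 255 255 255 255 255 255 255 255 255 255 178 152 159 157 162 163 162
  162 159 160 160 164 168]
 [255 255 255 255 255 255 255 255 255 255 255 255 179 152 154 160 164 161
  160 163 162 160 163 163]
 [255 255 255 255 255 255 255 255 255 255 255 255 255 177 150 161 160 162
  159 163 163 163 164 164]
 [255 255 255 253 255 255 255 255 255 255 255 255 255 255 179 152 163 160
  161 166 166 173 160 165]
 [255 250 255 240 255 255 255 255 255 255 255 255 255 255 255 181 154 162
  168 176 152 122  97 119]
 [223 224 255 235 252 255 255 255 255 255 255 255 255 255 25
[... 553 characters left out ...]
30 199 126  56  21  12  17  17  12   8   0 194 250 141   0   0  27
   21  17  18  14  10   5]
 [198 125  38  14  15  20  15   6   7  54  39 160 218 249 168  61  49 139
   90   9   0  50  66 107]
 [ 36   5  11  19  14   8   0  49  44 186 136 228 249 249 182 185 207 237
  190  87  60 185 211 189]
 [ 13  13  19   0   0  61 176 176 109 234 228 240 212 192 165 229 245 245
  237 209 204 242 251 234]
 [  8  10   0  64 172 210 250 242 213 241 214 190 193 193 209 234 236 236
  237 240 239 238 235 240]
 [ 20  62 153 205 247 246 239 239 210 190 193 194 235 245 224 231 235 232
  232 233 234 232 233 235]
 [124 154 230 243 238 236 235 236 209 188 233 229 199 185 206 232 235 232
  232 232 234 232 233 232]]
```

```bash
python3 - <<'E'
from fit import *
A=eyes.capture("side"); s=rep(); print((s["tcp_pos"][:2]-p[:2])@ey[:2])
for roi in [(194,206,198,212),(192,208,195,212)]:
    for x0 in ([-.038,.041],[-.036,.043]): print(fit(A,roi,PT,x0))
for m in(MK,MK2): print(fit(A,(190,202,212,225),m,[.0,.031,.008,.005]))
E
```

```text
t20.8 F(t) [-0.7  8.   2.3] w-0.00 g4
-0.1027478540315503
(array([-0.0372,  0.0412]), np.float64(5.02), np.float64(47.4))
(array([-0.0373,  0.0411]), np.float64(5.05), np.float64(47.4))
(array([-0.0362,  0.0411]), np.float64(6.67), np.float64(53.1))
(array([-0.0364,  0.0413]), np.float64(6.71), np.float64(53.1))
(array([0.0019, 0.0305, 0.0094, 0.0059]), np.float64(8.05), np.float64(69.5))
(array([-0.0008,  0.0298,  0.0074,  0.0068]), np.float64(4.28), np.float64(69.5))
```

```bash
python3 - <<'E'
from fit import *
def f(y,z): return tcp(W(.012,y,z),0,.073)
arm.movel(f(-.0595-.045-.0105,.029)[0],v=.02); arm.dwell(.2); s=rep(); print((s["tcp_pos"][:2]-p[:2])@ey[:2])
A=eyes.capture("side");print(fit(A,(196,210,201,212),PT,[-.037,.031]),fit(A,(190,202,213,225),MK2,[.0,.031,.008,.005]))
cv2.imwrite("pics/d1.png",cv2.resize(A["img"][184:214,192:232,::-1],None,fx=16,fy=16,interpolation=cv2.INTER_CUBIC))
# nose-only overlay predictions
print(((proj(A,T(p,[(-.014,.030,.076),(-.014,.030,.064),(-.008,.030,.064),(-.008,.03,.07)]))-(192,184))*16+8).round().tolist())
E
```

```text
t21.7 F(t) [0.4 9.1 4.1] w0.00 g5
-0.11264783611468175
(array([-0.0374,  0.0309]), np.float64(4.05), np.float64(42.8)) (array([-0.0011,  0.0299,  0.0072,  0.0072]), np.float64(5.58), np.float64(68.1))
[[313.0, 234.0], [317.0, 282.0], [346.0, 270.0], [343.0, 245.0]]
```

View pics/d1.png

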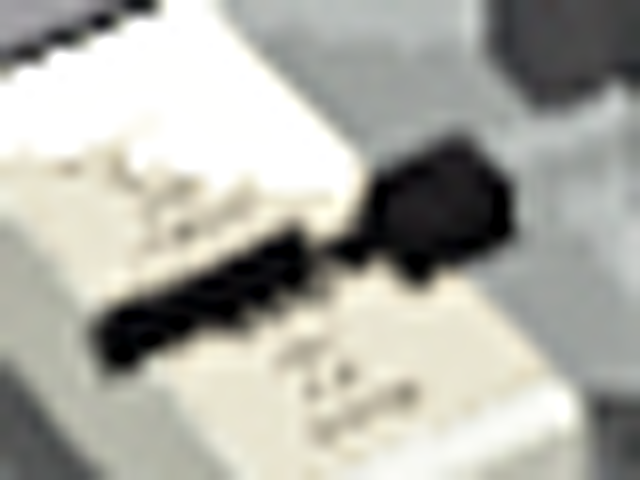

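The blade's end at about (306,253) and the marker nose at about (335,250) are in line, with the blade 0.5 mm short by the fit. I'll trim, hold, ease back and withdraw.

```bash
python3 - <<'E'
from fit import *
def f(y,z): return tcp(W(.012,y,z),0,.073)
arm.movel(f(-.1155,.029)[0],v=.01); rep("hold")
A=eyes.capture("side");print(fit(A,(196,210,201,212),PT,[-.037,.031])); arm.dwell(2.8)
A=eyes.capture("side");print(fit(A,(196,210,201,212),PT,[-.037,.031])); rep("end hold")
arm.movel(f(-.066,.029)[0],v=.025); rep("66")
arm.movel(f(-.0555,.029)[0],v=.012); rep("home")
arm.movel(f(-.048,.029)[0],v=.02); rep("free")
A=eyes.capture("side");print(fit(A,(187,198,190,205),PT,[-.037,.085]))
arm.movel(f(-.048,.20)[0],v=.12); rep("up")
arm.move_ptp(*tcp(W(.0,-.27,.25),0,.073)); rep("clear")
c=eyes.capture("side");print(fit(c,(187,198,190,205),PT,[-.037,.085]),fit(c,(190,202,212,225),MK2,[.0,.031,.008,.005]))
cv2.imwrite("pics/end.png",cv2.resize(c["img"][:,:,::-1],(800,600)))
E
```

```text
hold t22.0 F(t) [0.1 8.8 4. ] w0.00 g5
(array([-0.0372,  0.0307]), np.float64(3.68), np.float64(43.1))
(array([-0.0373,  0.0308]), np.float64(3.69), np.float64(43.0))
end hold t24.9 F(t) [-0.6  8.8  4. ] w-0.00 g5
66 t27.0 F(t) [ 0.7  3.  -0.5] w0.00 g2
home t28.1 F(t) [ 0.6 -1.2  0.6] w0.00 g0
free t28.6 F(t) [ 0.1  0.9 -0.6] w-0.00 g0
(array([-0.037 ,  0.0859]), np.float64(8.08), np.float64(52.4))
up t30.2 F(t) [ 0.8 -0.2  0.3] w-0.00 g0
clear t31.1 F(t) [0.6 0.2 0.4] w0.00 g0
(array([-0.0384,  0.0856]), np.float64(12.57), np.float64(45.1)) (array([-0.0004,  0.0303,  0.0078,  0.0053]), np.float64(8.04), np.float64(64.6))
```

View pics/end.png

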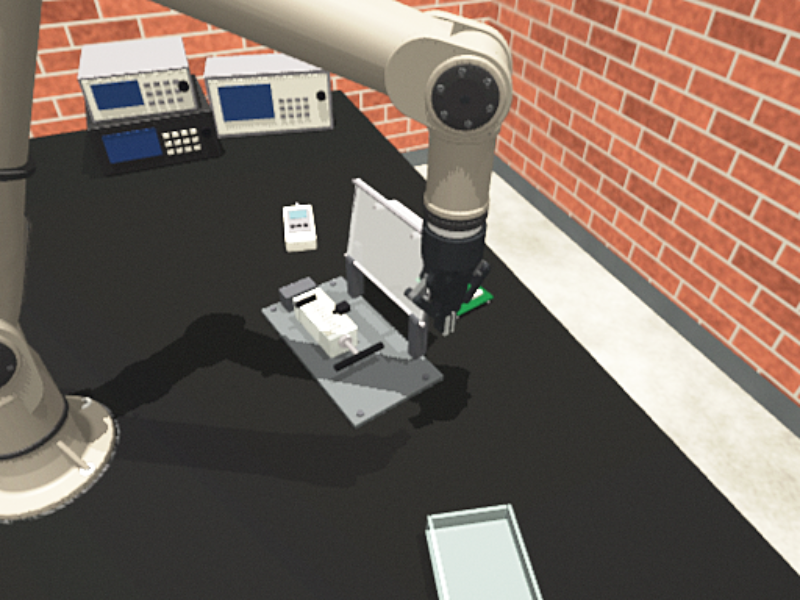

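The final view shows the guard open at (385,240), the handle home at (358,355), and the marker and bystanders where they were.

```bash
python3 -c "
from station import workorder; print(workorder.job_done())"
```

```text
the job is handed in; nothing more can be done
None
```

I handed the job in at about 31 s: the guard is open on its stop, and the handle was pulled until the pointer was within about 0.5 mm of the set marker by the camera fit, held 2.8 s, then eased fully home; the marker and the other bench items look undisturbed.

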